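# Clamp the burner canister with the reversible ratchet

## Task

Get the burner canister held in the counter clamp so that its cap can be undone: slide it, standing, along the steel fence until it meets the end stop. Then flip the clamp's red direction lever from loosen to tighten, swing the handle right back to feel that it free-wheels without opening the jaw, and pump it until the jaw grips the canister firmly but does not crush it. Let go, and leave the spoon rest, bowl, mug and pepper mill where they stand.

Things in the scene. Friction and masses are not known exactly. Their poses are not given: they have to be found in the camera images.
- clamp: Fixed ratchet clamp. Origin on the counter under the vertical axis of its ratchet wheel; x points from the wheel past the jaw to the steel fence, y along the fence away from the end stop, z up. Grey foot 14 mm high (x -53 to 97, y -65 to 65 mm); above it the round steel ratchet head, radius 60 mm, top at 60 mm.
- home (a point): Point on the counter where the canister's axis belongs: clamp x = 169, y = -3 mm; axes as the clamp's. There it touches both the fence (flat steel wall 55 mm high, 10 mm thick, face 40 mm beyond this point in x, reaching 287 mm along +y and 58 mm along -y from here) and the end stop (side of a grey bar 40 mm high, face 40 mm from this point towards -y).
- canister: Loose upright aluminium burner canister with a red band, 80 mm in diameter, 82 mm tall, orange twist cap (38 mm) on top to 98 mm; 0.25 to 0.5 kg. Origin at the centre of its underside. It starts standing on the counter, 130 to 195 mm from home along the fence, up to about 25 mm off the fence.
- handle (a joint): Angle (rad) of the ratchet handle about the wheel's axis, -0.5 to 0.5 between its stops; grows clockwise seen from above; at 0 it points along the clamp's -y turned 0.2 rad anticlockwise (towards +x). Clockwise is the tightening stroke (grip comes towards the clamp's -x), anticlockwise to -0.5 the return. It starts near its clockwise end.
- handle_grip (a point): Middle of the handle's upright black round grip, 26 mm in diameter, 62 to 128 mm above the counter (this point 98), 122 mm from the wheel's axis. Free-wheeling clicks at 2 to 4 N at the grip; keeping the unloaded jaw moving takes about 6 N, and 1.6 N more for each 10 N of squeeze: 8 to 11 N is firm, 18 N crushes.
- lever (a joint): Angle (rad) of the red direction lever, -0.3 to 0.3, grows clockwise seen from above. At -0.3 (pin towards the clamp's -x) LOOSEN: anticlockwise strokes open the jaw, clockwise ones slip. At +0.3 (pin towards the fence) TIGHTEN: clockwise strokes close it, anticlockwise ones free-wheel. Sprung over centre, snaps to either end; starts at loosen. Pushing also swings the handle clockwise to its stop.
- lever_tab (a point): Middle of the upright red round pin at the end of the lever, 18 mm in diameter, 78 to 114 mm above the counter (this point 96). The lever pivots on the ratchet head about a vertical axis 49.5 mm from the wheel's axis, opposite the handle; the pin is 62 mm further out. Pushing it over takes about 4 N.
- jaw_block (a joint): Travel (m) of the blue jaw block along the clamp's x: 0 at the start, -0.012 fully open, grows as it closes, 20 mm per rad of the wheel. The wheel has 18 pins, so a stroke may lose up to 0.35 rad before the pawl catches. The clamp holds its squeeze (up to about 30 N) when the handle is let go.
- jaw_pad: Black rubber pad, 56 mm wide, 18 to 54 mm above the counter, sprung on the front of the jaw block (6 N per mm, 9 mm travel). Origin on its rear face at counter height, axes as the clamp's; front face 10 mm further in x: at the start at clamp x = 108 mm, 21 mm short of a canister at home.
- spoon_rest: Bystander: round red silicone spoon rest, 100 mm across, 14 mm high, origin under its centre.
- bowl: Bystander: white ceramic bowl, 72 mm across, 38 mm high, behind the fence, origin under its centre.
- mug: Bystander: blue mug, 80 mm across, 90 mm high, origin under its centre.
- mill: Bystander: dark wooden pepper mill, 60 mm across, 197 mm tall, origin under its centre.
Things that resemble listed ones, but are neither listed nor needed, are in the scene too. There is more than one size of the canister; the job needs the largest.

How it is judged (in metres and radians):
On the way, in this order (a step that is already met when the one before it is completed fails the run):
1. the canister stands against the fence and the end stop (y of canister in the frame of clamp below 0.007 m and x of canister in the frame of clamp above 0.16 m and angle between canister's own z axis and vertical below 0.1 rad), for 0.1 s.
2. the direction lever is thrown fully to tighten (value of joint lever above 0.24 rad), for 0.1 s.
3. the handle is free-wheeled back to near its anticlockwise stop, the jaw not opened (value of joint handle below -0.36 rad and value of joint jaw_block above -0.003 m and value of joint lever above 0.2 rad), for 0.1 s.
4. the jaw grips the canister (contact force between jaw_pad and canister above 12 N), for 0.2 s.
At the end, for the whole second after the job is handed in: The canister stands upright (within 0.1 rad), at rest, against the fence (within 9 mm) and no more than 15 mm from the end stop, squeezed by the jaw pad with more than 8 N; the lever is at tighten (above 0.2 rad); the robot has let go (contact force between jaw_pad and canister above 8 N and y of canister in the frame of clamp between -0.012 and 0.012 m and x of canister in the frame of clamp above 0.16 m and angle between canister's own z axis and vertical below 0.1 rad and value of joint lever above 0.2 rad and linear speed of canister below 0.02 m/s); the robot touches nothing.
It fails at once if the canister is lifted off the counter or tipped (height (world z) of canister above 0.012 m or angle between canister's own z axis and vertical above 0.25 rad).
It fails at once if the canister is crushed (over 90 N) (contact force between jaw_pad and canister above 90 N).
It fails at once if a bystander is moved by more than 30 mm (distance of any of spoon_rest, bowl, mug, mill from where it was at the start of the episode above 0.03 m).
It also fails if it takes over 69 s, if anything falls off the work surface, if the arm or the gripper's body presses on something with over 40 N, if the wrist force passes 120 N, or if a joint passes its speed limit or range.

## Robot

A 6-joint arm with a two-finger parallel gripper is mounted at the origin on the work surface. World frame = base frame: x ahead of the robot, y to its left, z up, the work surface at z = 0. Lengths are in m, angles in degrees, forces in N, time in s.
With the tool pointing down it reaches from about 0.25 to 0.725 m from the base axis. Payload 9.7 kg.
Tool frame: the origin (TCP) lies on the centre line of the jaws, within the pads' length; the fingertips stand 22 mm ahead of it and the grasp point (between the pads) lies 3 mm ahead of it; z points along the fingers, y is the direction in which the jaws open and shut (so a half turn about z gives the same grasp; the last joint's range is limited). The gripper opens to 85 mm and grips with 20 to 120 N. Pads are 22 mm wide; open, the fingers measure 114 mm over their backs; the gripper's body (76 mm by 85 mm) begins 54 mm behind the grasp point. The pads swing forward as they close: fully open they stand 13 mm farther back than shut.
Start: joints at [74.542, 4.979, 10.078, 95.1, 0, 90], TCP at [0.147, 0.53, 0.253] pointing down, gripper open.
Joint ranges: [-179.16, 179.16], [-48.56, 103.87], [-65.8, 70.77], [-126.05, 130.52], [-82.76, 87.17], [-180, 180]. Speed limits (degrees/s): [127.2, 127.2, 147.25, 180, 180, 180].

## Interface

Orientations are given as [roll, pitch, yaw] about the fixed x, y, z axes, in that order (R = Rz(yaw) Ry(pitch) Rx(roll)).
In Python, from workcell import monitor, eyes, job gives the robot as it stands. The module is installed in compiled form; this text tells all that it offers.
- The arm moves only by the tool drive_tool, never from a script. Its argument "plan" is a list of rows, each a list of 3 entries, a list of its own where there are three numbers: the opening, from 0 (shut) to 1 (fully open), then the shift along the world's x, y, z in m, then the turn about the world's z in degrees. In form: [[gripper, [x, y, z], yaw], ...]. A call has 1 to 10 rows; each row shifts and turns the commanded pose from where the row before left it; what a row does not reach is not made up. A row lasts 1/8 s, in which the tool goes at most 62.5 mm and 10.7 degrees, less where a joint would pass 70% of its speed; a pose out of reach is approached as far as the arm can. A call is refused whole if a number of a shift passes 0.0625 or a number of a turn 10.7, either way. A call with a gripper value outside its range is refused whole. The fingers move at their own pace and stop on an object; "grip_force" is the grip in N (left out, the last holds). Time passes only in rows, so rows that do not move let the fingers close. It gives the time, the measured TCP pose, the force and the opening at its end, in the units of the state.
- monitor.get_obs(): the state, without advancing time (a new reading comes with each control period).
- eyes.camera(name): name is "side" or "top"; returns (picture, depth): 384x512x3 uint8, red, green, blue; 384x512 float32, m along the optical axis (not along the pixel's ray), 0 where there is no reading.
- eyes.camera_params(name): a dict with "fx", "fy", "cx", "cy" (pixels), "extrinsics" (4x4, takes a point from world to camera coordinates). Camera axes: x right, y down, z forward; pixel columns grow to the right and rows downward; lengths in m; the calibration is good to about 2 mm. A picture is of the moment at which its call begins. camera_params takes no time and is no camera call.
- job.job_done(): hands the job in, once; it reports no verdict.
The state is a dict: "time": time; "q": joint angles; "qd": joint speeds; "joint_efforts": joint torques, N m; "ee_pos": TCP position; "tcp_rot": TCP orientation; "wrist_force": force on the tool from outside, world axes, zero at the start; "torque": the same for the moment, N m; "opening": finger opening in m.
Only numpy, scipy, OpenCV 4.12 (cv2) and the standard library are available. Lean on these libraries where they do the work, as an engineer would, in place of code of your own. Each camera call takes 0.05 s, during which the arm holds its last target.

## Working session

There is one attempt and no reset: what is moved stays moved. The work goes in short steps, Python scripts to look and compute and a tool call to move; the robot and the scene stay as the last step left them, time stands still between calls to the robot, and variables do not carry over. Pictures are saved under pics/ and viewed, and the job is handed in when it is done.

Besides the shell and the picture viewer there is one more tool, called after ">>>" by a JSON object that holds its "fn" and its "kwargs", one argument or row to a line. drive_tool: Moves the arm, as the interface text tells. Its arguments: {"type":"object","properties":{"plan":{"type":"array","items":{"type":"array"}},"grip_force":{"type":"number"}},"required":["plan"]}

```bash
mkdir -p pics
cat > h.py <<'E'
from workcell import monitor, eyes, job
import numpy as np, cv2
def snap(name,fn):
    im,d=eyes.camera(name); np.savez('pics/'+fn+'.npz',im=im,d=d)
    cv2.imwrite('pics/'+fn+'.png',im[:,:,::-1]); return im,d
def world(name,u,v,d):
    p=eyes.camera_params(name); 
    c=np.array([(u-p['cx'])/p['fx']*d,(v-p['cy'])/p['fy']*d,d,1.0])
    return (np.linalg.inv(p['extrinsics'])@c)[:3]
def ray(name,u,v,z):
    p=eyes.camera_params(name); E=np.linalg.inv(p['extrinsics'])
    r=E[:3,:3]@np.array([(u-p['cx'])/p['fx'],(v-p['cy'])/p['fy'],1]); o=E[:3,3]
    return o+r*(z-o[2])/r[2]
def proj(name,P):
    p=eyes.camera_params(name); c=p['extrinsics']@np.append(P,1)
    return c[0]/c[2]*p['fx']+p['cx'],c[1]/c[2]*p['fy']+p['cy']
def crop(fn,x0,y0,x1,y1,s,out):
    im=cv2.imread('pics/'+fn+'.png')[y0:y1,x0:x1]
    cv2.imwrite('pics/'+out+'.png',cv2.resize(im,None,fx=s,fy=s,interpolation=cv2.INTER_CUBIC))
E
python3 - <<'E'
from h import *
snap('top','t0');snap('side','s0')
print(monitor.get_obs())
for n in('top','side'): print(eyes.camera_params(n))
E
```

```text
{'time': 0.1, 'q': array([ 7.45426815e+01,  5.00695349e+00,  1.00397709e+01,  9.50998795e+01,
       -1.94416345e-03,  8.99977017e+01]), 'qd': array([-0.03307837,  0.00523702,  0.14060463,  0.00911261, -0.03223815,
        0.02396057]), 'joint_efforts': array([ 2.36459191e-04, -5.21559978e+01,  4.65655160e+01,  1.58383063e-02,
       -2.34798813e-05, -1.68735801e-05]), 'ee_pos': array([0.14654717, 0.52993128, 0.25267046]), 'tcp_rot': array([-1.79932938e+02,  1.94147207e-03,  1.64544982e+02]), 'wrist_force': array([-0.25329043, -0.93103842, -0.94666033]), 'torque': array([ 0.01549203, -0.0345429 , -0.03184372]), 'opening': 0.085322778959753}
{'fx': 452.270583731419, 'fy': 452.270583731419, 'cx': 247.45176571929153, 'cy': 194.9902642964795, 'extrinsics': array([[ 0.00261236, -0.9999051 ,  0.01352639,  0.04707521],
       [-0.99655456, -0.00372446, -0.08285617,  0.61124747],
       [ 0.08289868, -0.01326334, -0.99646971,  1.43030343],
       [ 0.        ,  0.        ,  0.        ,  1.        ]])}
{'fx': 424.9465017511064, 'fy': 424.9465017511064, 'cx': 255.32092961034945, 'cy': 195.31707467440808, 'extrinsics': array([[ 0.73588329, -0.67693344, -0.01539164, -0.41322554],
       [-0.37933469, -0.39332615, -0.83749611,  0.31048849],
       [ 0.56087519,  0.62213797, -0.54622648,  0.96764771],
       [ 0.        ,  0.        ,  0.        ,  1.        ]])}
```

View pics/t0.png

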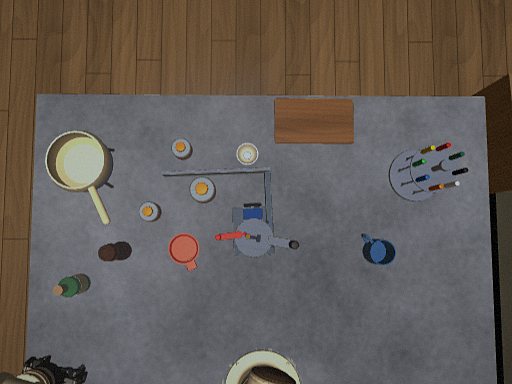

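View pics/s0.png

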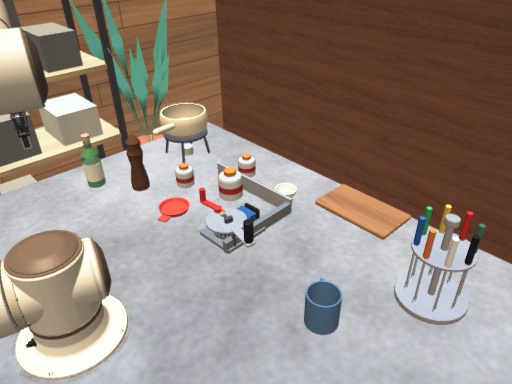

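The top view shows the clamp wheel at about (254,238), the fence along row 171 and the end stop near column 268. The handle grip is at (293,243) and the lever pin at (218,237). There are three canisters, at (202,189), (181,148) and (149,211). The one at (202,189) is the biggest and stands along the fence, so I'll check it enlarged.

Run:
```python
from h import *
crop('t0',130,125,320,265,4,'t0c'); crop('s0',130,130,310,260,4,'s0c')
z=np.load('pics/t0.npz');d=z['d']
for n,u,v in [('can',202,189),('can',202,188),('c2',181,148),('c3',149,211),('wheel',254,250),('grip',293,244),('pin',218,237),('fenceL',165,173),('fenceR',265,171)]:
    print(n,world('top',u,v,d[v,u]).round(4))
```

```text
can [0.623  0.1891 0.0964]
can [0.6258 0.1888 0.0995]
c2 [0.7541 0.2582 0.0727]
c3 [0.5565 0.3553 0.0672]
wheel [0.4368 0.0288 0.0636]
grip [ 0.4572 -0.0849  0.1304]
pin [0.4771 0.138  0.115 ]
fenceL [0.6775 0.3101 0.0536]
fenceR [ 0.6866 -0.0065  0.0439]
```

View pics/t0c.png

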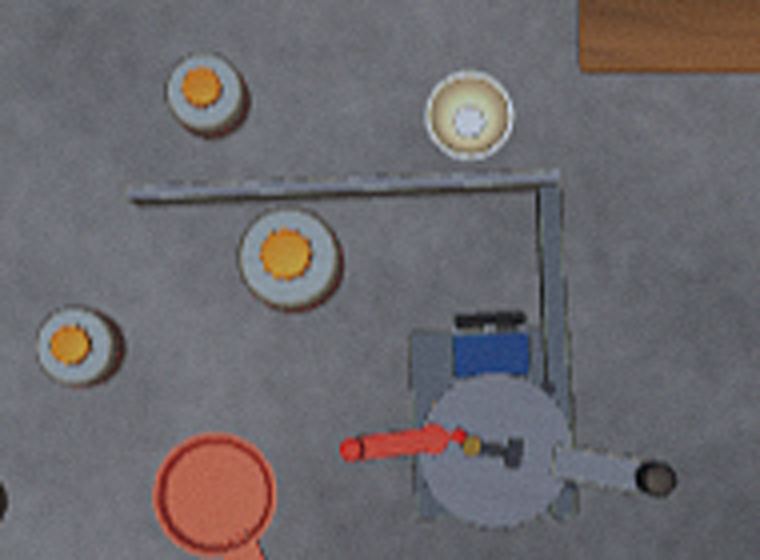

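View pics/s0c.png

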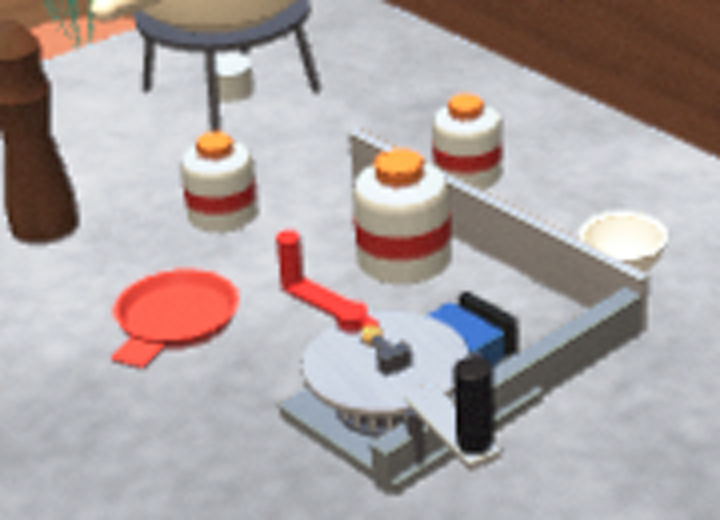

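Run:
```python
from h import *
z=np.load('pics/t0.npz');d=z['d'];im=z['im']
V,U=np.mgrid[0:384,0:512]
p=eyes.camera_params('top');E=np.linalg.inv(p['extrinsics'])
C=np.stack([(U-p['cx'])/p['fx']*d,(V-p['cy'])/p['fy']*d,d],-1)
W=C@E[:3,:3].T+E[:3,3]; np.save('pics/W0.npy',W)
print('cam',E[:3,3])
# noise on table
print('tbl',W[300:320,300:320,2].mean(),W[300:320,300:320,2].std())
# fence
m=(W[...,2]>.048)&(W[...,2]<.064)&(V>160)&(V<182)&(U>160)&(U<275)
q=W[m]; print('fence n',m.sum(),q[:,2].mean()); 
k=np.polyfit(q[:,1],q[:,0],1); print('fence x=%.4f*y+%.4f'%tuple(k), 'yrange',q[:,1].min(),q[:,1].max(),'res',(q[:,0]-np.polyval(k,q[:,1])).std())
# per-y extents of x
# wheel
m=(W[...,2]>.052)&(W[...,2]<.068)&(V>215)&(V<262)&(U>228)&(U<278)
q=W[m][:,:2].astype(np.float32); (c,r)=cv2.minEnclosingCircle(q); print('wheel',m.sum(),q.mean(0),c,r)
# canister top, shoulder
m=(W[...,2]>.07)&(W[...,2]<.105)&(V>172)&(V<208)&(U>185)&(U<220)
q=W[m];print('can',q.mean(0),cv2.minEnclosingCircle(q[:,:2].astype(np.float32)))
m&=(W[...,2]>.091);q=W[m];print('cap',m.sum(),q.mean(0),cv2.minEnclosingCircle(q[:,:2].astype(np.float32)))
# grip, pin
for n,u,v,zl in(('grip',293,244,.12),('pin',218,237,.1)):
    m=(W[...,2]>zl)&(abs(V-v)<10)&(abs(U-u)<10);q=W[m];print(n,m.sum(),q.mean(0))
# endstop
m=(W[...,2]>.034)&(W[...,2]<.046)&(V>178)&(V<215)&(U>262)&(U<276);q=W[m];print('stop',m.sum(),q[:,:2].mean(0));k=np.polyfit(q[:,0],q[:,1],1);print(k,q[:,0].min(),q[:,0].max())
```

```text
cam [0.4904482  0.0683179  1.47526291]
tbl 0.003742845278746626 0.07373409446867997
fence n 357 0.05471631163960884
fence x=-0.0440*y+0.6931 yrange -0.01854951927236452 0.3224343212609167 res 0.003059569833860813
wheel 1100 [0.47862464 0.02525088] (0.4812508821487427, 0.022244339808821678) 0.07207778841257095
can [0.62623826 0.19115517 0.08317652] ((0.6269699335098267, 0.1918461173772812), 0.03973618149757385)
cap 132 [0.62708837 0.19173435 0.0973994 ] ((0.6277171969413757, 0.19232212007045746), 0.020584193989634514)
grip 59 [ 0.45769637 -0.0868348   0.150257  ]
pin 31 [0.47937834 0.13768567 0.15756938]
stop 199 [ 0.60499118 -0.01603507]
[ 0.04170356 -0.04126535] 0.5493564463370231 0.6616092484713841
```

Run:
```python
from h import *
z=np.load('pics/t0.npz');d=z['d'];im=z['im'].astype(int);W=np.load('pics/W0.npy')
c=lambda X,Y:((X+.5)/4-.5+130,(Y+.5)/4-.5+125)
print('wheel',ray('top',*c(498.5,450),.06))
V,U=np.mgrid[0:384,0:512]
for n,u,v,a,b in(('grip',293,244,.12,.136),('pin',218,237,.106,.122)):
    m=(W[...,2]>a)&(W[...,2]<b)&(abs(V-v)<10)&(abs(U-u)<10);q=W[m];print(n,m.sum(),np.median(q,0),cv2.minEnclosingCircle(q[:,:2].astype(np.float32)))
print('grip px',ray('top',*c(656,480),.128),'pin px',ray('top',*c(352,449),.114))
print('pivot px',ray('top',*c(436,438),.07))
print('stop face near/far top', ray('top',*c(541,190),.04),ray('top',*c(547,380),.04))
print('pad front', ray('top',*c(456,313),.054),ray('top',*c(525,311),.054))
print('fence ends front edge',ray('top',*c(134,200),.055),ray('top',*c(558,183),.055))
print('foot L corners',ray('top',*c(411,332),.014),ray('top',*c(416,519),.014))
# bystanders
for n,X,Y,h in(('spoon',215,492,.014),('bowl',470,115,.038)):print(n,ray('top',*c(X,Y),h))
print('mill',ray('top',119,250,.197),'mug',ray('top',379,251,.09))
```

```text
wheel [0.47648745 0.02794535 0.06      ]
grip 58 [ 0.45710071 -0.08866486  0.12756907] ((0.4569719433784485, -0.08943939954042435), 0.012502600438892841)
pin 27 [0.47716042 0.14100589 0.1144076 ] ((0.4785812199115753, 0.14033997058868408), 0.008454308845102787)
grip px [ 0.45529401 -0.08698432  0.128     ] pin px [0.47749373 0.13920191 0.114     ]
pivot px [0.48571178 0.07661745 0.07      ]
stop face near/far top [ 0.68347667 -0.00635021  0.04      ] [ 0.53166129 -0.01102301  0.04      ]
pad front [0.58372904 0.06138576 0.054     ] [0.58549772 0.00704418 0.054     ]
fence ends front edge [0.67208775 0.31567671 0.055     ] [ 0.68710533 -0.01904451  0.055     ]
foot L corners [0.57083766 0.0975146  0.014     ] [0.42080096 0.09270212 0.014     ]
spoon [0.44195926 0.25382299 0.014     ]
bowl [0.74421354 0.05058829 0.038     ]
mill [0.4410398  0.41024423 0.197     ] mug [ 0.43552926 -0.35239957  0.09      ]
```

I checked each estimate against the given sizes:
- **Clamp:** origin ≈ (0.4764, 0.0290), yaw ≈ 0.043 rad.
- **Canister:** at (0.627, 0.1915), which is clamp (157, 156). That is 159 mm from home and 12 mm off the fence, with a 40 mm radius and the cap at 98 mm. This is the large one at (202,189); the ones at (181,148) and (149,211) top out at about 70 mm.
- **Handle:** ≈ 0.41 rad. The pin position also fits.

First move: go round the mill at height, with the gripper shut, to behind the canister.

>>> {"fn": "drive_tool", "kwargs": {
  "plan": [
    [0,[0.03,-0.06,0],-9.5],
    [0,[0.03,-0.06,0],-9.5],
    [0,[0.03,-0.06,0],-9.5],
    [0,[0.03,-0.06,0],-9.5],
    [0,[0.05,-0.01,0],-9.5],
    [0,[0.06,-0.01,0],-9.5],
    [0,[0.06,-0.01,0],0],
    [0,[0.06,-0.005,0],0],
    [0,[0.06,-0.005,0],0],
    [0,[0.045,0,0],0]
  ],
  "grip_force": 30
}}

```text
time: 1.35
ee_pos: [0.5955, 0.2656, 0.2522]
tcp_rot: [-179.9, 0.0, 107.5]
wrist_force: [-0.1, 0.2, 0.9]
opening: -0.0
```

>>> {"fn": "drive_tool", "kwargs": {
  "plan": [
    [0,[0.007,-0.002,-0.05],0],
    [0,[0,0,-0.05],0],
    [0,[0,0,-0.05],0],
    [0,[0,0,-0.03],0],
    [0,[0,0,-0.016],0],
    [0,[0,0,0],0]
  ]
}}

```text
time: 2.1
ee_pos: [0.6, 0.2643, 0.0565]
tcp_rot: [-179.9, 0.0, 107.5]
wrist_force: [-0.4, 0.1, 0.4]
opening: 0.0
```

Run:
```python
from h import *
snap('side','s1');crop('s1',130,90,310,240,4,'s1c')
snap('top','t1');crop('t1',130,125,320,265,4,'t1c')
print(monitor.get_obs()['ee_pos'],monitor.get_obs()['wrist_force'])
```

```text
[0.60103246 0.26479377 0.05875723] [ 0.55602985 -0.24124977  0.2752364 ]
```

View pics/s1c.png

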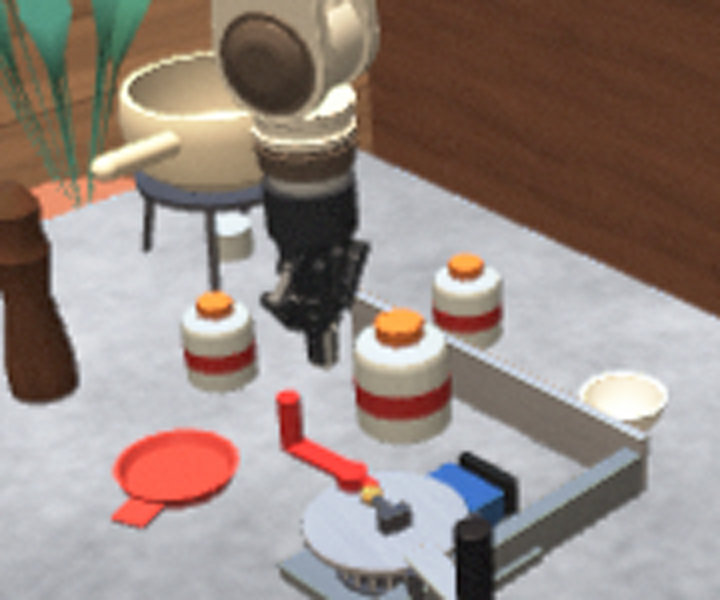

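View pics/t1c.png

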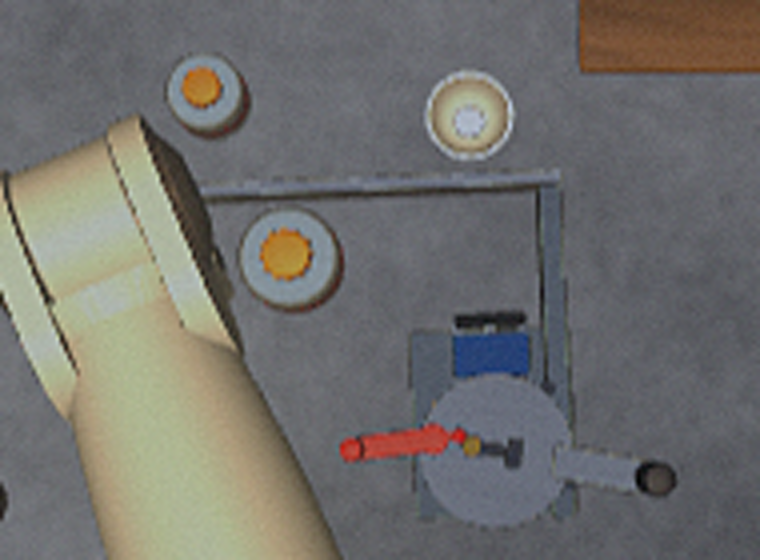

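The fingers are shut and just behind the canister, with nothing touched. Now a slow diagonal push towards the fence.

>>> {"fn": "drive_tool", "kwargs": {
  "plan": [
    [0,[0.0035,-0.0095,-0.002],0],
    [0,[0.0035,-0.0095,-0.002],0],
    [0,[0.0035,-0.0095,0],0],
    [0,[0.003,-0.009,0],0],
    [0,[0.003,-0.009,0],0],
    [0,[0.003,-0.009,0],0],
    [0,[0.002,-0.009,0],0],
    [0,[0.0005,-0.009,0],0]
  ]
}}

```text
time: 3.2
ee_pos: [0.6226, 0.1906, 0.0535]
tcp_rot: [180.0, -0.0, 107.5]
wrist_force: [-1.0, 3.9, 1.6]
opening: 0.0002
```

Run:
```python
from h import *
snap('side','s2');crop('s2',130,90,310,240,4,'s2c')
snap('top','t2');crop('t2',130,125,320,265,4,'t2c')
print(monitor.get_obs()['ee_pos'],monitor.get_obs()['wrist_force'])
```

```text
[0.62252482 0.189738   0.05328706] [-0.28488842 -0.1671709   0.57625589]
```

View pics/s2c.png

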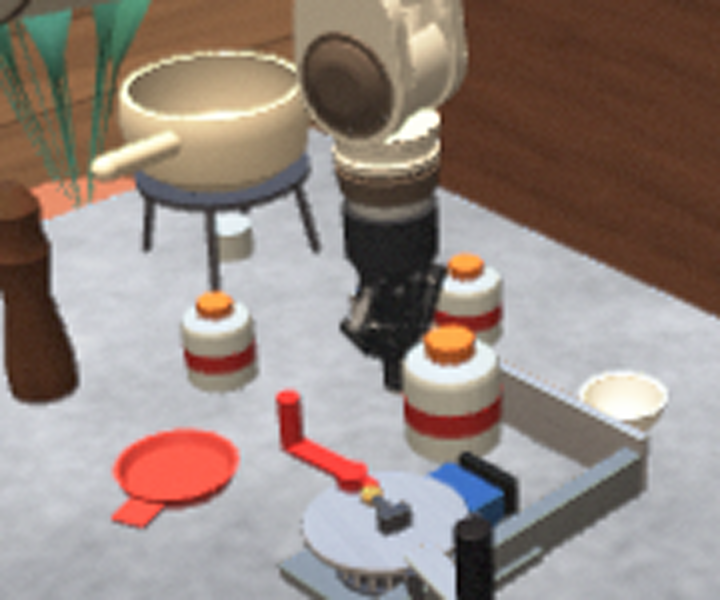

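View pics/t2c.png

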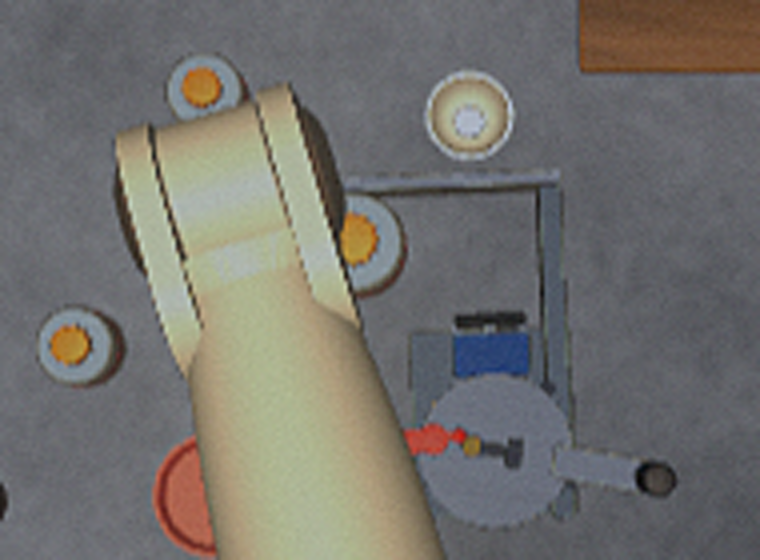

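The canister is upright and has moved along with the finger to about (0.638, 0.141), nearly at the fence. I'll carry on along it.

>>> {"fn": "drive_tool", "kwargs": {
  "plan": [
    [0,[0.0015,-0.01,0],0],
    [0,[0.001,-0.01,0],0],
    [0,[0.0005,-0.01,0],0],
    [0,[0.0005,-0.01,0],0],
    [0,[0.0005,-0.01,0],0],
    [0,[0.0005,-0.01,0],0],
    [0,[0.0005,-0.01,0],0],
    [0,[0.0005,-0.01,0],0],
    [0,[0.0005,-0.008,0],0],
    [0,[0.0,-0.006,0],0]
  ]
}}

```text
time: 4.55
ee_pos: [0.6271, 0.0971, 0.053]
tcp_rot: [-179.9, -0.1, 107.6]
wrist_force: [-6.4, 8.3, 3.0]
opening: 0.0004
```

>>> {"fn": "drive_tool", "kwargs": {
  "plan": [
    [0,[0,-0.005,0],0],
    [0,[0,-0.005,0],0]
  ]
}}

```text
time: 4.8
ee_pos: [0.6271, 0.0872, 0.0531]
tcp_rot: [-179.9, -0.1, 107.6]
wrist_force: [-6.3, 7.3, 3.4]
opening: -0.0003
```

>>> {"fn": "drive_tool", "kwargs": {
  "plan": [
    [0,[0,-0.003,0],0],
    [0,[0,-0.003,0],0]
  ]
}}

```text
time: 5.05
ee_pos: [0.6271, 0.0812, 0.053]
tcp_rot: [-179.9, -0.1, 107.6]
wrist_force: [-6.5, 8.0, 3.9]
opening: -0.0
```

Run:
```python
from h import *
snap('side','s3');crop('s3',130,90,310,240,4,'s3c')
snap('top','t3');crop('t3',130,125,320,265,4,'t3c')
print(monitor.get_obs()['ee_pos'],monitor.get_obs()['wrist_force'])
```

```text
[0.6271543  0.08093147 0.05297843] [-5.88473576  6.17234584  4.47517667]
```

View pics/s3c.png

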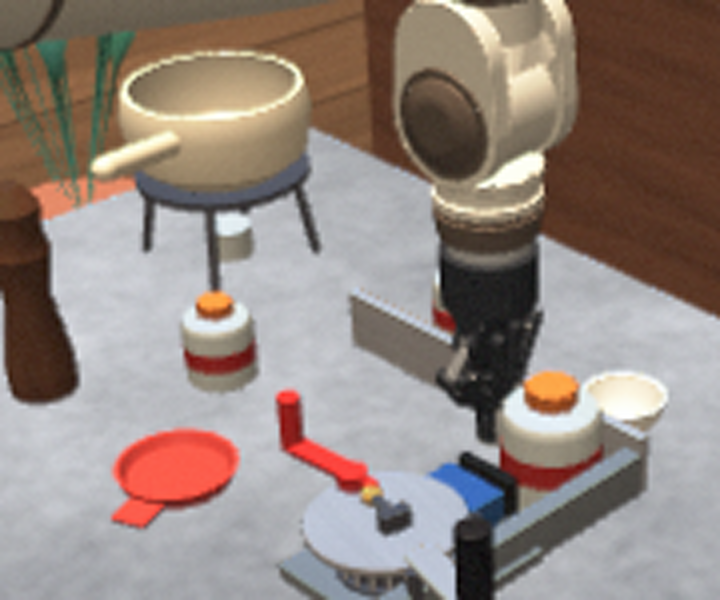

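View pics/t3c.png

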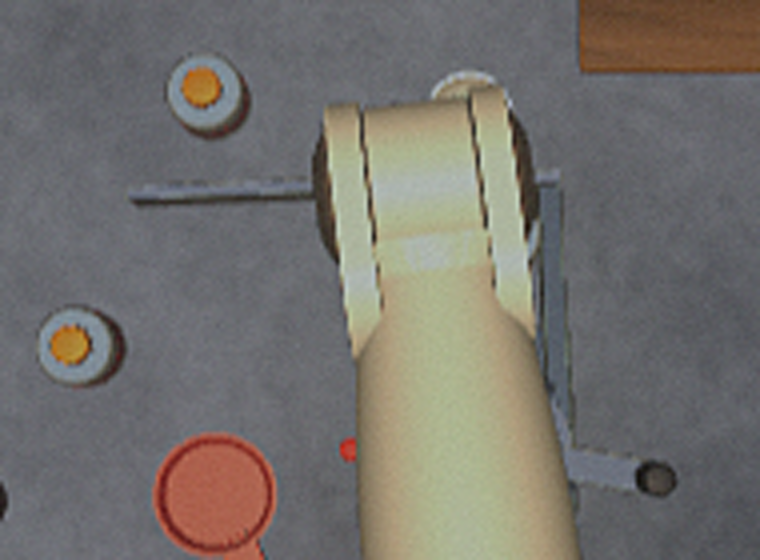

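The canister is upright against the fence, and its edge is just at the stop bar. The force is still only sliding friction, so I'll push in small steps until it rises.

>>> {"fn": "drive_tool", "kwargs": {
  "plan": [
    [0,[0,-0.002,0],0],
    [0,[0,-0.002,0],0]
  ]
}}

```text
time: 5.4
ee_pos: [0.6271, 0.08, 0.0535]
tcp_rot: [-180.0, -0.4, 107.7]
wrist_force: [-8.3, 27.6, 6.2]
opening: -0.0001
```

>>> {"fn": "drive_tool", "kwargs": {
  "plan": [
    [0,[0,-0.002,0],0]
  ]
}}

```text
time: 5.52
ee_pos: [0.6271, 0.0798, 0.0538]
tcp_rot: [179.9, -0.6, 107.8]
wrist_force: [-9.7, 36.3, 7.5]
opening: -0.0001
```

The force jumped to 36 N with no further travel, so the canister is at the end stop. Now I'll back off, rise and look.

>>> {"fn": "drive_tool", "kwargs": {
  "plan": [
    [0,[0,0.003,0],0],
    [0,[-0.002,0.015,0],0],
    [0,[-0.005,0.03,0],0],
    [0,[-0.01,0.03,0.03],0],
    [0,[-0.03,0.02,0.05],0],
    [0,[-0.06,0.02,0.04],0],
    [0,[-0.06,0.01,0.02],0],
    [0,[-0.05,0.02,0],0],
    [0,[-0.04,0.01,0],0]
  ]
}}

```text
time: 6.65
ee_pos: [0.3812, 0.2295, 0.1865]
tcp_rot: [179.9, 0.0, 107.5]
wrist_force: [1.0, 0.8, 0.4]
opening: 0.0002
```

Run:
```python
from h import *
snap('side','s4');crop('s4',130,90,310,240,4,'s4c')
snap('top','t4');crop('t4',130,125,320,265,4,'t4c')
print(monitor.get_obs()['ee_pos'],monitor.get_obs()['wrist_force'])
```

```text
[0.38019734 0.2296418  0.18673391] [ 0.96499295 -0.01755055  0.80107075]
```

View pics/s4c.png

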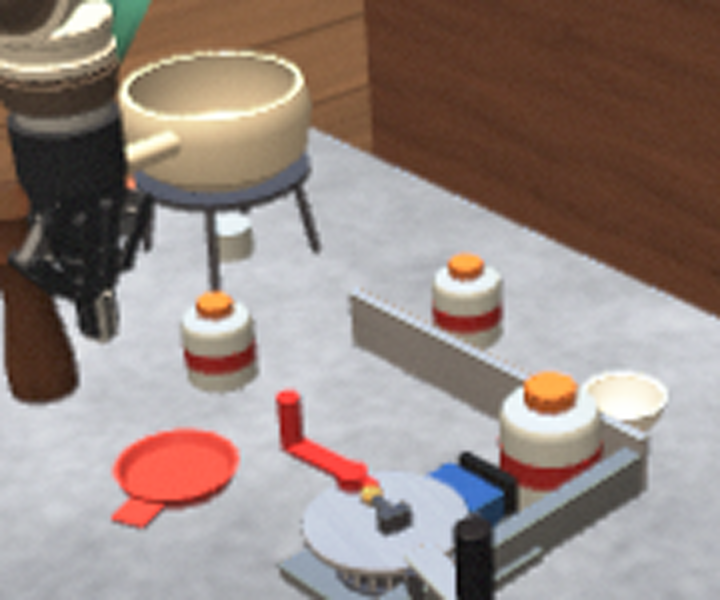

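View pics/t4c.png

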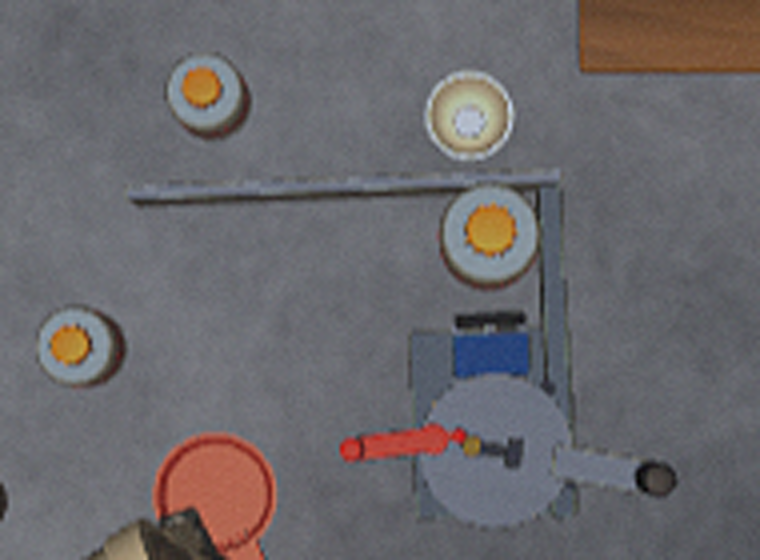

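The cap is centred at crop (491,230), with the canister touching the fence and stop bar. The lever is still at loosen. Next I'll position the shut fingers on the pin's -x side.

>>> {"fn": "drive_tool", "kwargs": {
  "plan": [
    [0,[0.02,-0.048,0],0],
    [0,[0.036,-0.047,-0.01],0],
    [0,[0,0,-0.035],0],
    [0,[0,0,-0.03],0],
    [0,[0,0,-0.005],0],
    [0,[0,0,0],0]
  ]
}}

```text
time: 7.5
ee_pos: [0.439, 0.1343, 0.1068]
tcp_rot: [180.0, 0.0, 107.5]
wrist_force: [-0.6, -0.2, 0.2]
opening: -0.0001
```

Run:
```python
from h import *
snap('side','s5');crop('s5',130,90,310,240,4,'s5c')
print(monitor.get_obs()['ee_pos'],monitor.get_obs()['wrist_force'])
i,d=snap('top','t5')
z=np.load('pics/t4.npz');u,v=(491.5)/4-.5+130,(230.5)/4-.5+125
print('can',ray('top',u,v,.098))
```

```text
[0.43929646 0.13453838 0.10734739] [-0.80646588  0.33185455  0.62996179]
can [0.64463363 0.03500479 0.098     ]
```

View pics/s5c.png

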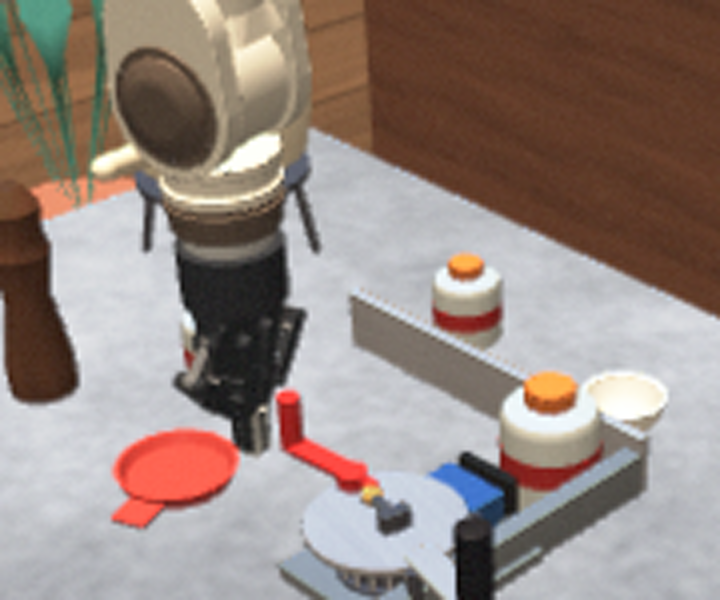

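Canister at (0.6446, 0.035), within 2 mm of home. Pushing the pin over now.

>>> {"fn": "drive_tool", "kwargs": {
  "plan": [
    [0,[0.008,0,0],0],
    [0,[0.008,0,0],0],
    [0,[0.007,0,0],0],
    [0,[0.007,-0.001,0],0],
    [0,[0.007,-0.001,0],0],
    [0,[0.007,-0.002,0],0]
  ]
}}

```text
time: 8.35
ee_pos: [0.4829, 0.1305, 0.1059]
tcp_rot: [-179.9, -0.0, 107.6]
wrist_force: [-3.7, 1.6, -0.4]
opening: -0.0001
```

>>> {"fn": "drive_tool", "kwargs": {
  "plan": [
    [0,[0.005,-0.002,0],0],
    [0,[0.004,-0.002,0],0]
  ]
}}

```text
time: 8.6
ee_pos: [0.4924, 0.1262, 0.1063]
tcp_rot: [180.0, 0.0, 107.5]
wrist_force: [-0.9, -0.2, -0.4]
opening: 0.0
```

Run:
```python
from h import *
snap('side','s6');crop('s6',130,90,310,240,4,'s6c')
```

```text
(no output)
```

View pics/s6c.png

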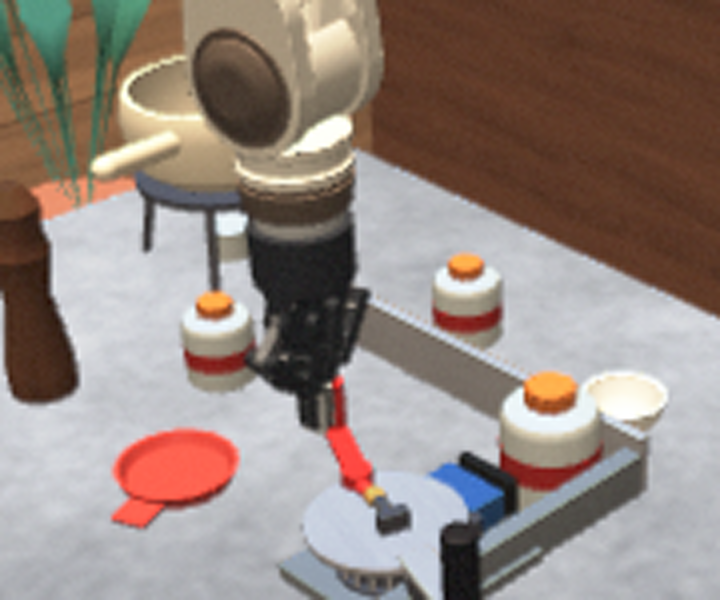

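The lever has swung over and the force has dropped to about 0, so it snapped. I'll nudge it gently to confirm it's at its end, then retreat upward and look from above.

>>> {"fn": "drive_tool", "kwargs": {
  "plan": [
    [0,[0.004,-0.001,0],0],
    [0,[0.003,-0.001,0],0]
  ]
}}

```text
time: 8.9
ee_pos: [0.499, 0.1244, 0.1063]
tcp_rot: [180.0, 0.0, 107.5]
wrist_force: [0.1, 0.4, 0.2]
opening: 0.0004
```

>>> {"fn": "drive_tool", "kwargs": {
  "plan": [
    [0,[-0.015,0.003,0],0],
    [0,[-0.02,0.0,0.03],0],
    [0,[-0.05,-0.02,0.05],0],
    [0.45,[-0.055,-0.04,0.01],0],
    [0.45,[-0.03,-0.06,0],0],
    [0.45,[0,-0.06,0],0]
  ]
}}

```text
time: 9.65
ee_pos: [0.3413, -0.0422, 0.1885]
tcp_rot: [179.9, 0.1, 107.7]
wrist_force: [2.2, 0.3, 0.7]
opening: 0.0388
```

Run:
```python
from h import *
snap('top','t7');crop('t7',130,125,320,265,4,'t7c')
snap('side','s7');crop('s7',130,120,310,250,4,'s7c')
print(monitor.get_obs()['ee_pos'],monitor.get_obs()['wrist_force'])
W=None
z=np.load('pics/t7.npz');d=z['d'];V,U=np.mgrid[0:384,0:512]
p=eyes.camera_params('top');E=np.linalg.inv(p['extrinsics'])
W=np.stack([(U-p['cx'])/p['fx']*d,(V-p['cy'])/p['fy']*d,d],-1)@E[:3,:3].T+E[:3,3]
def cl(P):
    q=P[:2]-[.4764,.0290];c,s=np.cos(.043),np.sin(.043);return np.array([c*q[0]+s*q[1],-s*q[0]+c*q[1]])
m=(W[...,2]>.12)&(W[...,2]<.136)&(U>275)&(U<310)&(V>225)&(V<270);q=np.median(W[m],0);print('grip',m.sum(),q,cl(q),np.hypot(*cl(q)))
m=(W[...,2]>.106)&(W[...,2]<.122)&(U>205)&(U<235)&(V>210)&(V<245);q=np.median(W[m],0);print('pin',m.sum(),q,cl(q))
```

```text
[ 0.34184413 -0.04615696  0.18810956] [-0.19219447  0.93935118 -0.75923639]
grip 59 [ 0.44808256 -0.08774089  0.12766797] [-0.03330957 -0.1154157 ] 0.12012623477417599
pin 30 [0.52211654 0.12951889 0.11330906] [0.04999526 0.09846077]
```

View pics/t7c.png

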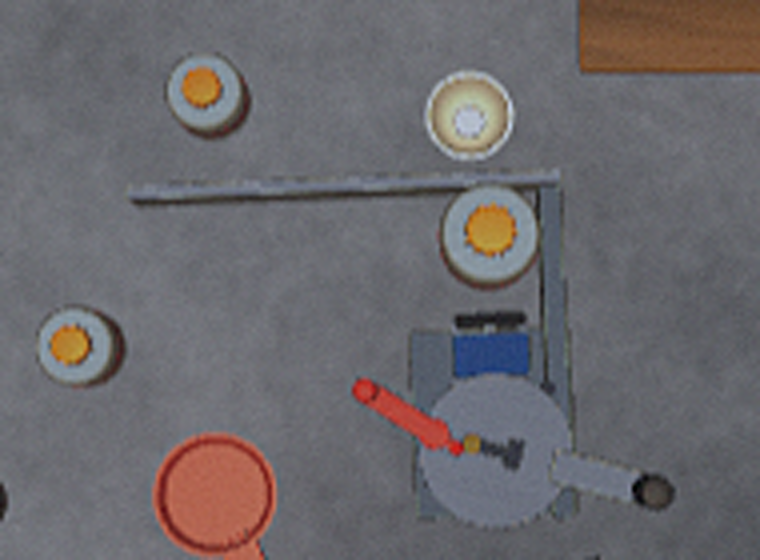

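View pics/s7c.png

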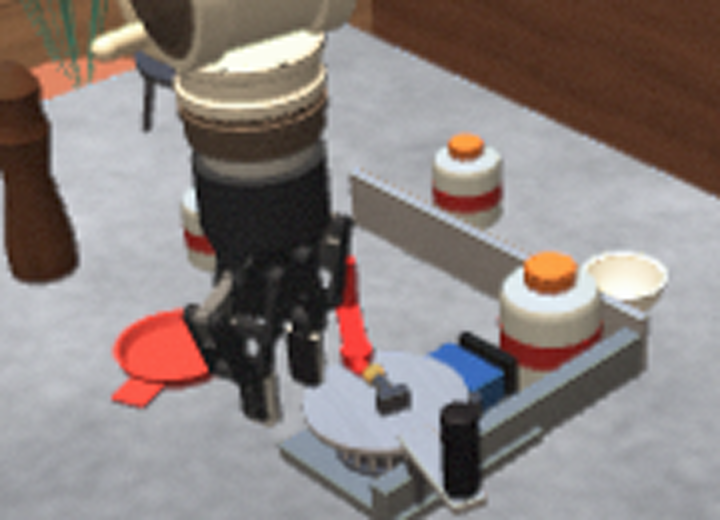

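The pin is at clamp (50.0, 98.5), exactly where handle = 0.5 and lever = +0.3 put it. The pad and canister are unmoved. Next I'll line up over the handle grip at about (0.4465, -0.0885), with the jaws along its tangent.

>>> {"fn": "drive_tool", "kwargs": {
  "plan": [
    [0.65,[0.035,-0.014,0],-10],
    [0.65,[0.035,-0.014,0],-10],
    [0.65,[0.0345,-0.0145,0],-10],
    [0.65,[0,0,0],0],
    [0.65,[0,0,0],0]
  ]
}}

```text
time: 10.38
ee_pos: [0.4469, -0.0836, 0.1877]
tcp_rot: [-179.9, -0.0, 77.7]
wrist_force: [-0.2, -0.8, -0.1]
opening: 0.0559
```

Run:
```python
from h import *
o=monitor.get_obs();print(o['ee_pos'],o['tcp_rot'],o['opening'],o['q'])
O=np.array([.4764,.029]);
for h in np.arange(.5,-.51,-.125):
    a=np.radians(-90)+.043+.2-h; print(round(h,3),(O+.122*np.array([np.cos(a),np.sin(a)])).round(4),np.degrees(a).round(1))
snap('side','s8');crop('s8',130,120,310,250,4,'s8c')
```

```text
[ 0.44694151 -0.08355524  0.18767194] [-1.79941775e+02 -7.81294746e-03  7.76706434e+01] 0.055913497851979646 [-1.05946869e+01 -8.84262413e+00 -1.06339556e+01  8.82666306e+01
  9.57190527e-03  9.17346609e+01]
0.5 [ 0.4454 -0.089 ] -104.7
0.375 [ 0.4603 -0.0919] -97.6
0.25 [ 0.4755 -0.093 ] -90.4
0.125 [ 0.4908 -0.0922] -83.2
0.0 [ 0.5058 -0.0894] -76.1
-0.125 [ 0.5203 -0.0848] -68.9
-0.25 [ 0.5341 -0.0785] -61.8
-0.375 [ 0.5471 -0.0704] -54.6
-0.5 [ 0.5589 -0.0608] -47.4
```

View pics/s8c.png

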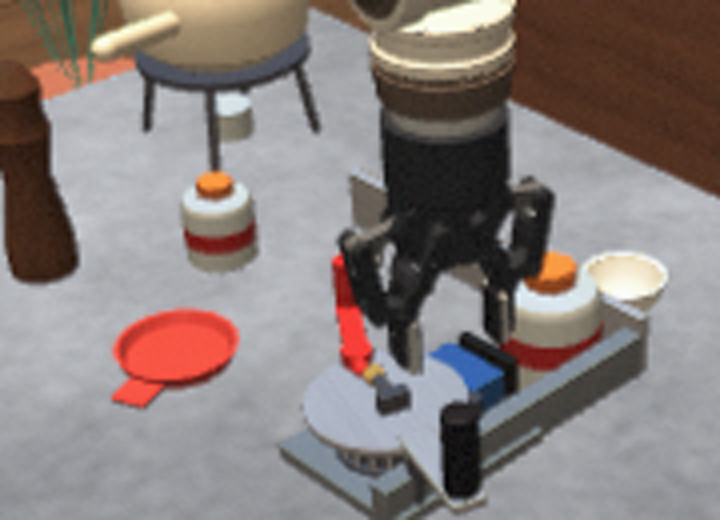

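>>> {"fn": "drive_tool", "kwargs": {
  "plan": [
    [0.65,[-0.0005,-0.005,-0.02],0],
    [0.65,[0,0,-0.03],0],
    [0.65,[0,0,-0.025],0],
    [0.65,[0,0,-0.015],0],
    [0.65,[0,0,0],0]
  ]
}}

```text
time: 11.05
ee_pos: [0.4465, -0.0889, 0.0975]
tcp_rot: [-179.9, -0.0, 77.6]
wrist_force: [0.2, -0.1, 0.7]
opening: 0.0553
```

>>> {"fn": "drive_tool", "kwargs": {
  "plan": [
    [0.2,[0,0,0],0],
    [0.2,[0,0,0],0],
    [0.2,[0,0,0],0],
    [0.2,[0,0,0],0]
  ],
  "grip_force": 20
}}

```text
time: 11.55
ee_pos: [0.4478, -0.0894, 0.099]
tcp_rot: [179.9, -0.0, 77.5]
wrist_force: [-1.5, 0.9, 7.3]
opening: 0.0254
```

Run:
```python
from h import *
o=monitor.get_obs();print(o['ee_pos'],o['tcp_rot'],o['opening'],o['wrist_force'])
snap('side','s9');crop('s9',130,120,310,250,4,'s9c')
```

```text
[ 0.44778123 -0.08940732  0.09899525] [ 1.79900761e+02 -7.70702507e-03  7.75455885e+01] 0.02543521760761874 [-1.46254724  0.86625263  7.30036493]
```

View pics/s9c.png

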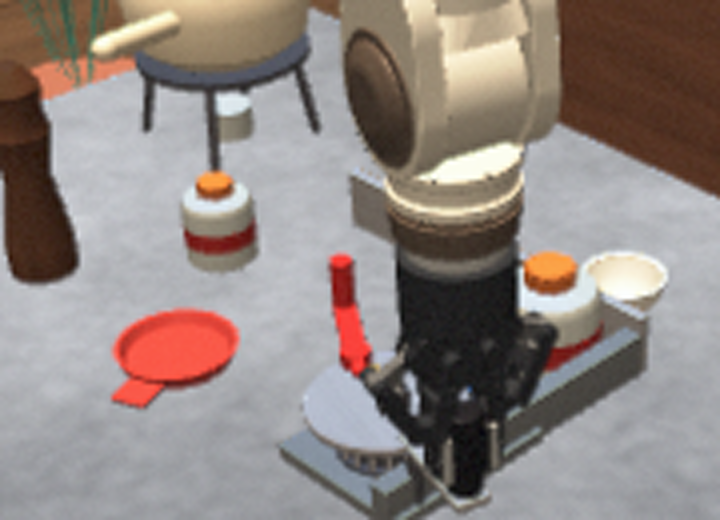

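The grip is held (opening 25 mm, true diameter 26 mm). Now the return stroke anticlockwise, following the arc.

>>> {"fn": "drive_tool", "kwargs": {
  "plan": [
    [0.2,[0.0075,-0.0013,-0.001],3.58],
    [0.2,[0.0076,-0.0009,0],3.58],
    [0.2,[0.0076,-0.0006,0],3.58],
    [0.2,[0.0077,-0.0001,0],3.58],
    [0.2,[0.0077,0.0003,0],3.58],
    [0.2,[0.0076,0.0009,0],3.58]
  ]
}}

```text
time: 12.35
ee_pos: [0.494, -0.0915, 0.099]
tcp_rot: [179.8, 0.1, 99.1]
wrist_force: [-2.1, -1.5, 12.9]
opening: 0.0254
```

>>> {"fn": "drive_tool", "kwargs": {
  "plan": [
    [0.2,[0.0075,0.0012,0.001],3.58],
    [0.2,[0.0075,0.0016,0.001],3.58],
    [0.2,[0.0073,0.0021,0],3.58],
    [0.2,[0.0072,0.0025,0],3.58],
    [0.2,[0.007,0.003,0],3.58],
    [0.2,[0.0069,0.0033,0],3.58]
  ]
}}

```text
time: 13.1
ee_pos: [0.5365, -0.0771, 0.099]
tcp_rot: [-180.0, -0.0, 120.6]
wrist_force: [-2.4, 3.1, 2.0]
opening: 0.0253
```

```bash
cat >> h.py <<'E'
O=np.array([.4764,.029])
def st(b=np.zeros(3)):
    o=monitor.get_obs();p=o['ee_pos'][:2]-O;a=np.arctan2(p[1],p[0]);h=-np.pi/2+.243-a
    t=np.array([-np.sin(a),np.cos(a)]);f=o['wrist_force']
    print('t',o['time'],'p',o['ee_pos'].round(4),'r',np.hypot(*p).round(4),'h',h.round(3),'F',f.round(1),'Ftan(acw+)',(f[:2]@t).round(1),'Frad',(f[:2]@p/np.hypot(*p)).round(1))
E
python3 -c "
from h import *
st()"
```

```text
t 13.1 p [ 0.5365 -0.0771  0.099 ] r 0.1219 h -0.272 F [-2.4  3.1  2. ] Ftan(acw+) -0.6 Frad -3.9
```

>>> {"fn": "drive_tool", "kwargs": {
  "plan": [
    [0.2,[0.0066,0.0038,0],3.58],
    [0.2,[0.0063,0.0042,0],3.58],
    [0.2,[0.006,0.0046,0],3.5],
    [0.2,[0,0,0],0]
  ]
}}

```text
time: 13.6
ee_pos: [0.5552, -0.0641, 0.099]
tcp_rot: [180.0, -0.1, 131.2]
wrist_force: [-3.3, 4.2, 3.0]
opening: 0.0258
```

Run:
```python
from h import *
st()
snap('side','s10');crop('s10',130,120,310,250,4,'s10c')
```

```text
t 13.6 p [ 0.5552 -0.0641  0.099 ] r 0.122 h -0.46 F [-3.3  4.2  3. ] Ftan(acw+) 0.2 Frad -5.3
```

View pics/s10c.png

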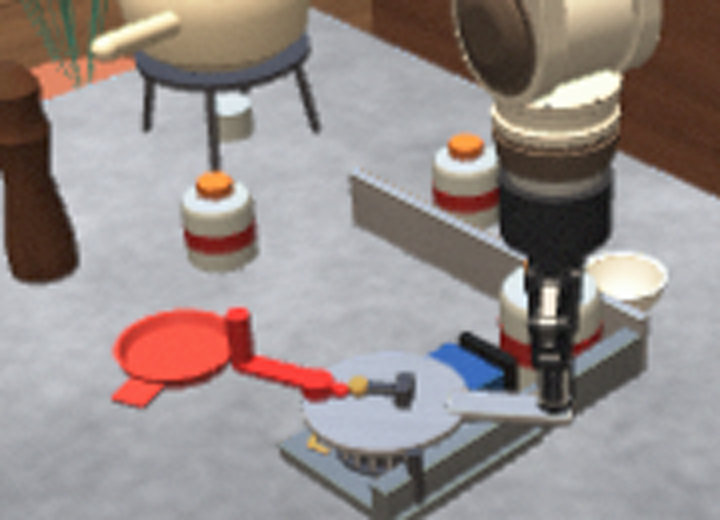

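The handle is back at -0.46 at about 2–3 N of clicking, with the jaw and pad unmoved. Now the first tightening stroke.

>>> {"fn": "drive_tool", "kwargs": {
  "plan": [
    [0.2,[-0.006,-0.0046,0],-3.5],
    [0.2,[-0.0063,-0.0042,0],-3.58],
    [0.2,[-0.0066,-0.0038,0],-3.58],
    [0.2,[-0.0069,-0.0033,0],-3.58],
    [0.2,[-0.007,-0.003,0],-3.58],
    [0.2,[-0.0072,-0.0025,0],-3.58],
    [0.2,[-0.0073,-0.0021,0],-3.58]
  ]
}}

```text
time: 14.52
ee_pos: [0.5085, -0.0885, 0.0991]
tcp_rot: [179.9, 0.0, 106.0]
wrist_force: [3.5, 0.6, -2.4]
opening: 0.0252
```

```bash
python3 -c "
from h import *
st()"
```

```text
t 14.525 p [ 0.5085 -0.0885  0.0991] r 0.1218 h -0.023 F [ 3.5  0.6 -2.4] Ftan(acw+) 3.6 Frad 0.3
```

>>> {"fn": "drive_tool", "kwargs": {
  "plan": [
    [0.2,[-0.0075,-0.0016,0],-3.58],
    [0.2,[-0.0075,-0.0012,0],-3.58],
    [0.2,[-0.0076,-0.0009,0],-3.58],
    [0.2,[-0.0077,-0.0003,0],-3.58],
    [0.2,[-0.0077,0.0001,0],-3.58]
  ]
}}

```text
time: 15.15
ee_pos: [0.4705, -0.0926, 0.0991]
tcp_rot: [179.9, 0.0, 88.1]
wrist_force: [3.7, -0.7, -2.3]
opening: 0.0252
```

```bash
python3 -c "
from h import *
st()"
```

```text
t 15.15 p [ 0.4705 -0.0926  0.0991] r 0.1218 h 0.292 F [ 3.7 -0.7 -2.3] Ftan(acw+) 3.8 Frad 0.5
```

>>> {"fn": "drive_tool", "kwargs": {
  "plan": [
    [0.2,[-0.0076,0.0006,0],-3.58],
    [0.2,[-0.0076,0.0009,0],-3.58],
    [0.2,[-0.004,0.0007,0],-2]
  ]
}}

```text
time: 15.52
ee_pos: [0.4511, -0.0902, 0.0991]
tcp_rot: [179.9, -0.0, 79.0]
wrist_force: [4.5, 0.2, -0.7]
opening: 0.0252
```

Run:
```python
from h import *
st()
snap('side','s11');crop('s11',130,120,310,250,4,'s11c')
snap('top','t11');crop('t11',200,150,320,265,6,'t11c')
```

```text
t 15.525 p [ 0.4511 -0.0902  0.0991] r 0.1218 h 0.452 F [ 4.5  0.2 -0.7] Ftan(acw+) 4.3 Frad -1.2
```

View pics/s11c.png

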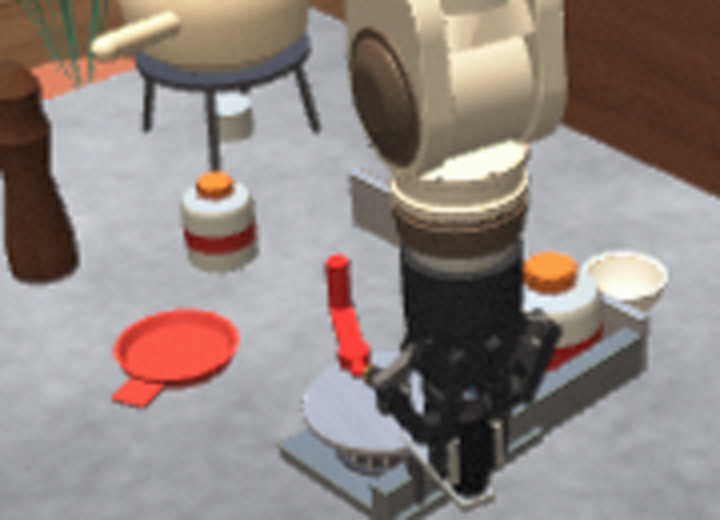

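View pics/t11c.png

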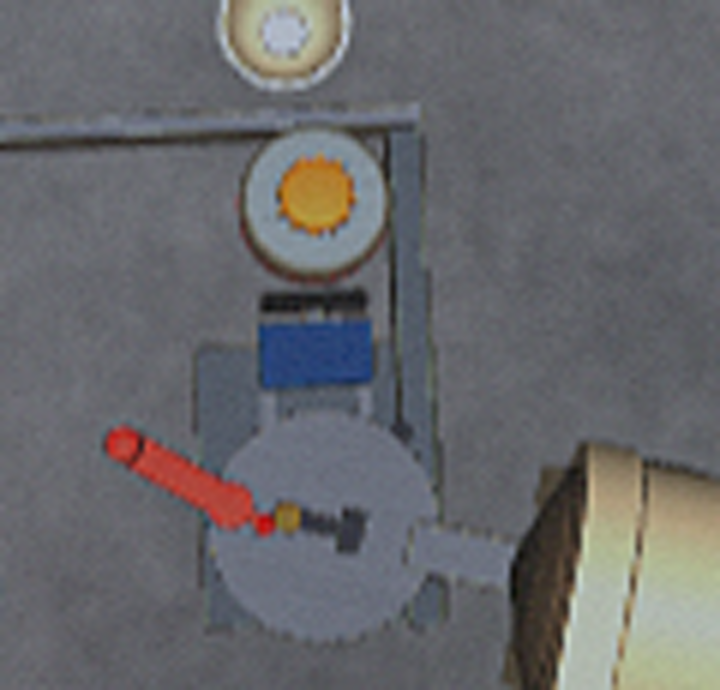

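The jaw block advanced about 16 mm, leaving roughly 5 mm to the canister. The canister hasn't moved and the lever is still at tighten. Returning again.

>>> {"fn": "drive_tool", "kwargs": {
  "plan": [
    [0.2,[0.004,-0.0007,0],2],
    [0.2,[0.0076,-0.0009,0],3.58],
    [0.2,[0.0076,-0.0006,0],3.58],
    [0.2,[0.0077,-0.0001,0],3.58],
    [0.2,[0.0077,0.0003,0],3.58],
    [0.2,[0.0076,0.0009,0],3.58],
    [0.2,[0.0075,0.0012,0],3.58],
    [0.2,[0.0075,0.0016,0],3.58]
  ]
}}

```text
time: 16.62
ee_pos: [0.5083, -0.0886, 0.099]
tcp_rot: [-180.0, 0.0, 106.4]
wrist_force: [-2.3, -0.5, 4.0]
opening: 0.0254
```

>>> {"fn": "drive_tool", "kwargs": {
  "plan": [
    [0.2,[0.0073,0.0021,0],3.58],
    [0.2,[0.0072,0.0025,0],3.58],
    [0.2,[0.007,0.003,0],3.58],
    [0.2,[0.0069,0.0033,0],3.58],
    [0.2,[0.0066,0.0038,0],3.58],
    [0.2,[0.0063,0.0042,0],3.58],
    [0.2,[0.006,0.0046,0],3.5],
    [0.2,[0,0,0],0]
  ]
}}

```text
time: 17.62
ee_pos: [0.5554, -0.064, 0.099]
tcp_rot: [180.0, -0.1, 131.4]
wrist_force: [-2.9, 3.8, 6.0]
opening: 0.0251
```

Run:
```python
from h import *
st()
snap('top','t12');crop('t12',200,150,320,265,6,'t12c')
```

```text
t 17.625 p [ 0.5554 -0.064   0.099 ] r 0.122 h -0.461 F [-2.9  3.8  6. ] Ftan(acw+) 0.3 Frad -4.7
```

View pics/t12c.png

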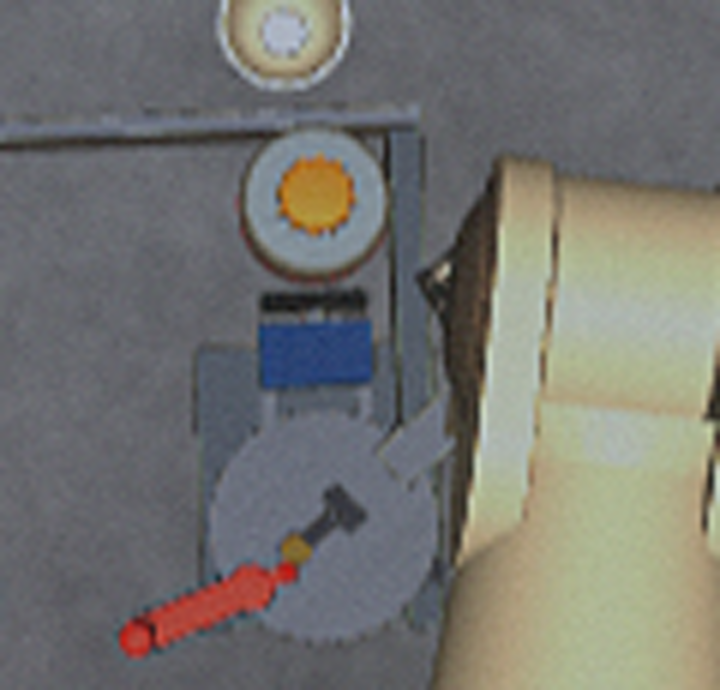

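The jaw held during the return. For the second stroke I'll take short calls and watch the tangential force for contact.

>>> {"fn": "drive_tool", "kwargs": {
  "plan": [
    [0.2,[-0.006,-0.0046,0],-3.5],
    [0.2,[-0.0063,-0.0042,0],-3.58],
    [0.2,[-0.0066,-0.0038,0],-3.58],
    [0.2,[-0.0069,-0.0033,0],-3.58],
    [0.2,[-0.007,-0.003,0],-3.58]
  ]
}}

```text
time: 18.3
ee_pos: [0.5231, -0.0835, 0.0991]
tcp_rot: [179.9, 0.0, 113.4]
wrist_force: [3.8, 2.5, 0.8]
opening: 0.0254
```

```bash
python3 -c "
from h import *
st()"
```

```text
t 18.3 p [ 0.5231 -0.0835  0.0991] r 0.1218 h -0.151 F [3.8 2.5 0.8] Ftan(acw+) 4.4 Frad -0.9
```

>>> {"fn": "drive_tool", "kwargs": {
  "plan": [
    [0.2,[-0.0072,-0.0025,0],-3.58]
  ]
}}

```text
time: 18.42
ee_pos: [0.516, -0.0862, 0.0991]
tcp_rot: [179.9, 0.0, 109.8]
wrist_force: [4.0, 1.3, 0.4]
opening: 0.0256
```

>>> {"fn": "drive_tool", "kwargs": {
  "plan": [
    [0.2,[-0.0073,-0.0021,0],-3.58]
  ]
}}

```text
time: 18.55
ee_pos: [0.5087, -0.0884, 0.0991]
tcp_rot: [179.9, 0.0, 106.2]
wrist_force: [3.5, -0.8, 0.5]
opening: 0.0252
```

Run:
```python
from h import *
st()
snap('top','t13');crop('t13',200,150,320,265,6,'t13c')
```

```text
t 18.55 p [ 0.5087 -0.0884  0.0991] r 0.1218 h -0.026 F [ 3.5 -0.8  0.5] Ftan(acw+) 3.2 Frad 1.7
```

View pics/t13c.png

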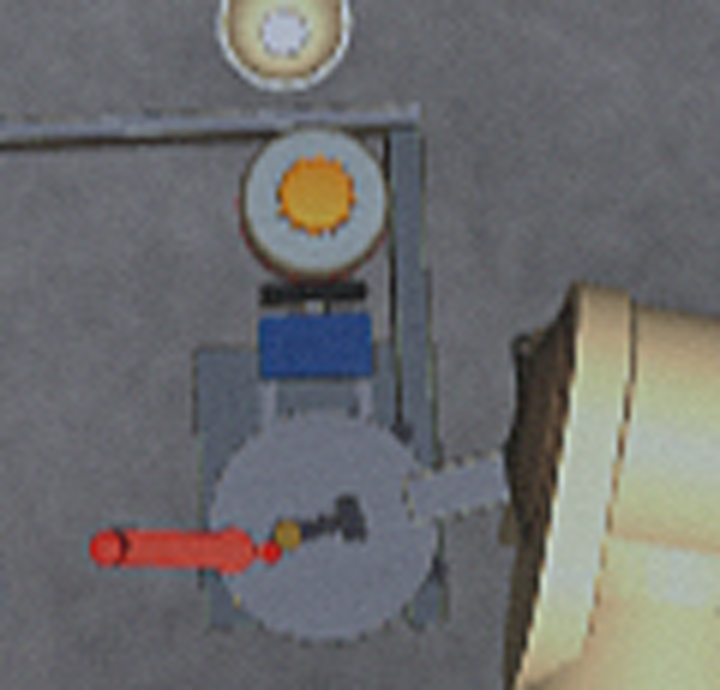

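The pad front moved from row 291 to 283, about 4 mm, so it's almost touching. From here one 1.25 mm step at a time.

>>> {"fn": "drive_tool", "kwargs": {
  "plan": [
    [0.2,[-0.0075,-0.0016,0],-3.58]
  ]
}}

```text
time: 18.73
ee_pos: [0.5014, -0.0902, 0.099]
tcp_rot: [179.9, 0.1, 102.7]
wrist_force: [5.3, -2.7, 1.0]
opening: 0.0253
```

>>> {"fn": "drive_tool", "kwargs": {
  "plan": [
    [0.2,[-0.0075,-0.0012,0],-3.58]
  ]
}}

```text
time: 18.85
ee_pos: [0.4938, -0.0915, 0.0991]
tcp_rot: [179.9, 0.1, 99.1]
wrist_force: [3.8, -1.6, 0.7]
opening: 0.0254
```

```bash
python3 -c "
from h import *
st()"
```

```text
t 18.85 p [ 0.4938 -0.0915  0.0991] r 0.1218 h 0.099 F [ 3.8 -1.6  0.7] Ftan(acw+) 3.6 Frad 2.1
```

>>> {"fn": "drive_tool", "kwargs": {
  "plan": [
    [0.2,[-0.0076,-0.0009,0],-3.58]
  ]
}}

```text
time: 18.98
ee_pos: [0.4862, -0.0924, 0.099]
tcp_rot: [179.9, 0.1, 95.5]
wrist_force: [6.7, -1.0, 0.0]
opening: 0.0256
```

```bash
python3 -c "
from h import *
st()"
```

```text
t 18.975 p [ 0.4862 -0.0924  0.099 ] r 0.1218 h 0.162 F [ 6.7 -1.   0. ] Ftan(acw+) 6.6 Frad 1.5
```

>>> {"fn": "drive_tool", "kwargs": {
  "plan": [
    [0.2,[-0.0077,-0.0003,0],-3.58]
  ]
}}

```text
time: 19.1
ee_pos: [0.4787, -0.0927, 0.0991]
tcp_rot: [179.9, 0.1, 91.9]
wrist_force: [7.1, -1.8, -1.7]
opening: 0.0255
```

Run:
```python
from h import *
st()
snap('top','t14');crop('t14',200,150,320,265,6,'t14c')
st()
```

```text
t 19.1 p [ 0.4787 -0.0927  0.0991] r 0.1217 h 0.224 F [ 7.1 -1.8 -1.7] Ftan(acw+) 7.0 Frad 1.9
t 19.15 p [ 0.4779 -0.0927  0.0991] r 0.1217 h 0.231 F [ 6.4 -2.5 -1.5] Ftan(acw+) 6.4 Frad 2.6
```

View pics/t14c.png

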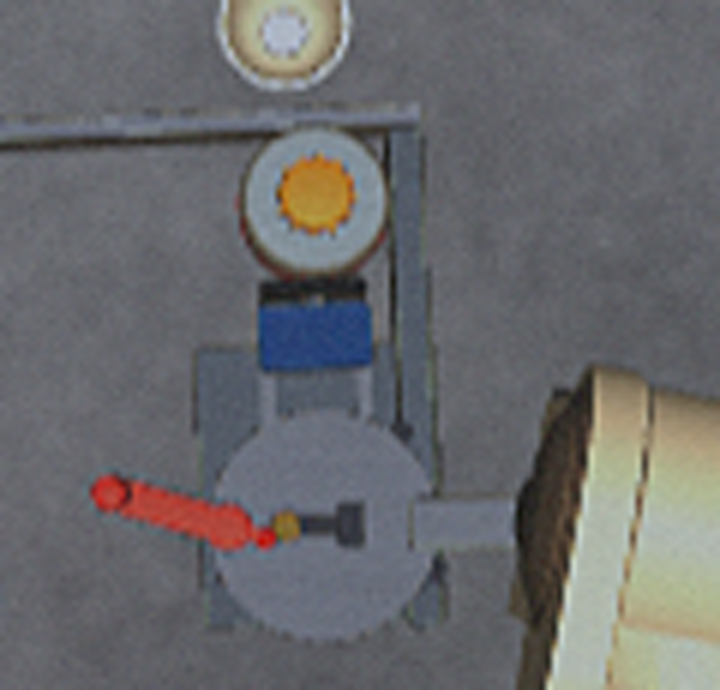

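The pad-to-block gap shrank by about 4 mm and the grip force rose about 3 N over baseline, which means roughly 18–25 N of squeeze. I'll add a small 0.02 rad and hold.

>>> {"fn": "drive_tool", "kwargs": {
  "plan": [
    [0.2,[-0.0025,0,0],-1.1],
    [0.2,[0,0,0],0],
    [0.2,[0,0,0],0]
  ]
}}

```text
time: 19.52
ee_pos: [0.4762, -0.0927, 0.099]
tcp_rot: [179.9, 0.1, 90.9]
wrist_force: [5.5, -3.9, -0.6]
opening: 0.025
```

Run:
```python
from h import *
st()
print(monitor.get_obs()['tcp_rot'])
```

```text
t 19.525 p [ 0.4762 -0.0927  0.099 ] r 0.1217 h 0.245 F [ 5.5 -3.9 -0.6] Ftan(acw+) 5.6 Frad 3.9
[1.79921372e+02 6.89750563e-02 9.09134949e+01]
```

Now let go, rise and check.

>>> {"fn": "drive_tool", "kwargs": {
  "plan": [
    [0.65,[0,0,0],0],
    [0.65,[0,0,0],0],
    [0.65,[0,0,0],0],
    [0.65,[0,0,0.03],0],
    [0.65,[0,0,0.04],0],
    [0.65,[0,0,0.04],0],
    [0.65,[-0.03,-0.04,0.03],0],
    [0.65,[-0.03,-0.05,0],0],
    [0.65,[-0.03,-0.05,0],0],
    [0.65,[0,0,0],0]
  ]
}}

```text
time: 20.78
ee_pos: [0.3833, -0.2348, 0.239]
tcp_rot: [-180.0, 0.0, 90.5]
wrist_force: [0.2, 0.7, -0.7]
opening: 0.0553
```

Run:
```python
from h import *
st()
i,d=snap('top','t15');crop('t15',200,150,320,265,6,'t15c')
snap('side','s15');crop('s15',130,120,310,250,4,'s15c')
c=lambda X,Y:((X+.5)/6-.5+200,(Y+.5)/6-.5+150)
p=eyes.camera_params('top');E=np.linalg.inv(p['extrinsics']);V,U=np.mgrid[0:384,0:512]
def W(f):
    d=np.load('pics/%s.npz'%f)['d'];return np.stack([(U-p['cx'])/p['fx']*d,(V-p['cy'])/p['fy']*d,d],-1)@E[:3,:3].T+E[:3,3]
for f in('t7','t11','t12','t13','t14','t15'):
    w=W(f);im=np.load('pics/%s.npz'%f)['im'].astype(int)
    m=(im[...,2]>im[...,0]*1.8)&(im[...,2]>60)&(U>235)&(U<270)&(V>190)&(V<225)
    print(f,m.sum(),'blue v',V[m].mean().round(2),'u',U[m].mean().round(2),'x',np.median(w[m][:,0]).round(4))
w=W('t15');m=(w[...,2]>.12)&(w[...,2]<.136)&(U>275)&(U<310)&(V>215)&(V<270);q=np.median(w[m],0)[:2]-O
print('h',-np.pi/2+.243-np.arctan2(q[1],q[0]),np.hypot(*q))
m=(w[...,2]>.09)&(w[...,2]<.106)&(U>240)&(U<268)&(V>170)&(V<195);print('cap',w[m].mean(0))
```

```text
t 20.775 p [ 0.3833 -0.2348  0.239 ] r 0.2798 h 0.582 F [ 0.2  0.7 -0.7] Ftan(acw+) -0.1 Frad -0.7
t7 179 blue v 213.14 u 252.35 x 0.552
t11 194 blue v 208.62 u 251.9 x 0.5648
t12 193 blue v 208.6 u 251.85 x 0.5649
t13 196 blue v 207.28 u 252.22 x 0.5709
t14 203 blue v 205.58 u 251.95 x 0.5745
t15 202 blue v 205.5 u 251.99 x 0.5757
h 0.18184830339340863 0.12047310855024763
cap [0.64666235 0.0347732  0.09789138]
```

View pics/t15c.png

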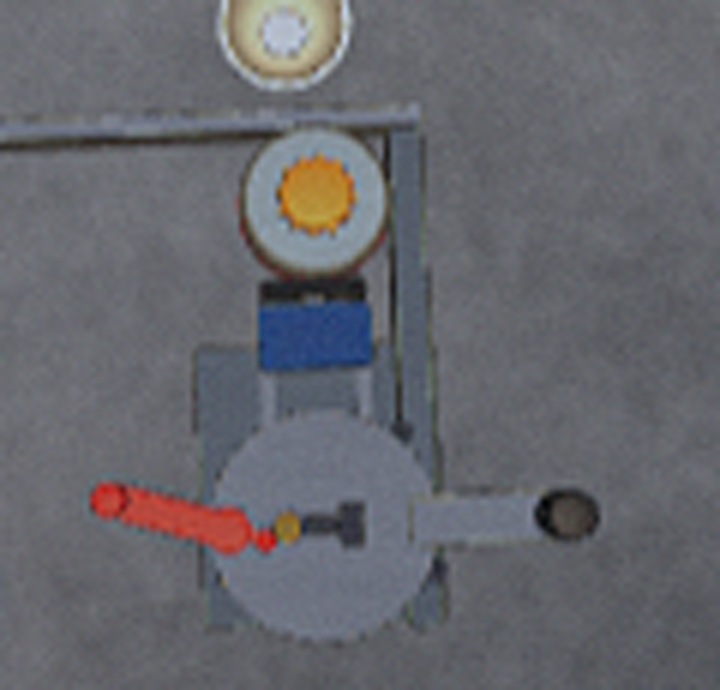

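View pics/s15c.png

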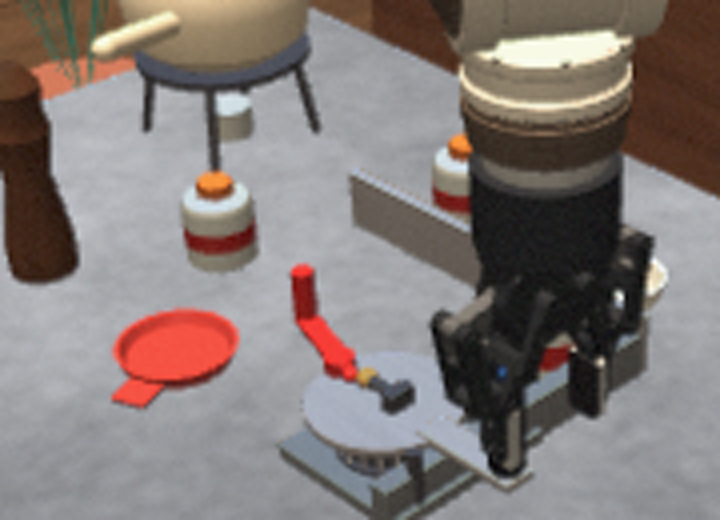

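Run:
```python
from h import *
for f in('t12','t13','t14','t15'):
    im=np.load('pics/%s.npz'%f)['im'].astype(float)
    B=im[192:218,246:261,2]-im[192:218,246:261,0]; g=im[192:218,246:261].mean(-1)
    print(f,'B-R',B.mean(1).round(0).astype(int).tolist()); print('   g',g.mean(1).round(0).astype(int).tolist())
```

```text
t12 B-R [17, 7, -8, -20, -16, -1, 5, 2, -1, -1, 0, 27, 71, 76, 73, 73, 73, 72, 73, 74, 76, 66, 26, 16, 18, 19]
   g [136, 124, 101, 75, 74, 91, 72, 36, 35, 48, 86, 92, 74, 76, 76, 75, 76, 76, 75, 76, 76, 68, 76, 92, 96, 93]
t13 B-R [17, 9, -7, -20, -16, -3, 4, 2, 1, 2, 44, 81, 75, 75, 75, 74, 75, 76, 75, 80, 52, 13, 18, 19, 19, 19]
   g [136, 125, 102, 78, 61, 43, 37, 32, 68, 86, 79, 75, 75, 75, 74, 74, 75, 74, 77, 77, 63, 78, 99, 96, 93, 92]
t14 B-R [16, 7, -8, -20, -9, 5, 1, -5, 30, 70, 80, 77, 76, 76, 76, 77, 78, 79, 73, 35, 14, 19, 20, 20, 20, 20]
   g [138, 124, 100, 72, 50, 36, 37, 47, 71, 78, 76, 75, 74, 74, 75, 74, 75, 76, 71, 73, 88, 96, 96, 95, 94, 92]
t15 B-R [16, 7, -9, -19, -8, 4, 2, -5, 36, 77, 82, 79, 77, 79, 78, 78, 79, 83, 71, 30, 17, 19, 21, 21, 20, 21]
   g [142, 129, 104, 73, 51, 37, 37, 47, 73, 79, 79, 78, 77, 77, 78, 77, 78, 80, 69, 76, 95, 101, 99, 98, 97, 95]
```

The block edge moved forward while the pad stopped, so the pad spring is compressed by about 3–4 mm, or roughly 18–23 N. It held unchanged after release, and the arm is clear. Handing in.

```bash
python3 -c "
from h import *
print(job.job_done())"
```

```text
the job is handed in; nothing more can be done
None
```

The canister is standing against the fence and end stop, gripped by the clamp, and I handed the job in at about 21 s of the 69 s allowed.

**What I did**
- I pushed the large canister, standing, along the fence with shut fingers until the force jumped to 36 N at the end stop.
- I pushed the red lever over. Its pin measured within 1 mm of where full tighten puts it.
- I held the handle grip and free-wheeled it back to about -0.46 rad. The side view showed no jaw movement, and I didn't measure it on that return.
- I pumped two strokes, let go and moved the arm clear.

**Last checks**
- **Canister:** upright, about 1.5–2 mm from home.
- **Jaw:** travelled about 24 mm. The pad spring is compressed 3–4 mm, or about 18–23 N of squeeze, and it stayed that way after I let go.
- **Lever:** still at tighten, judging by its angle in the last picture.
- **Bystanders:** the spoon rest, bowl and mill look unmoved in the pictures. The mug was outside the later crops, so I didn't check it again, but the arm stayed well above it.

**What disagreed**
- The wrist force showed only about 4 N for the unloaded jaw, where the task text says about 6 N. I therefore judged the squeeze from the rise in force and the pad compression.
- The handle sprang back about 0.05 rad on release, but the jaw did not move.

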